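# Slide the jaw model home in the curing unit and start the lamp

## Robot

A 6-joint arm with a two-finger parallel gripper is mounted at the origin on the work surface. World frame = base frame: x ahead of the robot, y to its left, z up, the work surface at z = 0. Lengths are in m, angles in rad, forces in N, time in s.
With the tool pointing down it reaches from about 0.3 to 0.75 m from the base axis. Payload 8.5 kg.
Tool frame: the origin (TCP) lies at the very end of the fingers, on their centre line; the grasp point (between the pads) lies behind it (manip.grasp_offset is the z of the grasp point in the tool frame, in m); z points along the fingers, y is the direction in which the jaws open and shut (so a half turn about z gives the same grasp; the last joint's range is limited). The gripper opens to 85 mm and grips with 20 to 120 N. Pads are 22 mm wide; open, the fingers measure 114 mm over their backs; the gripper's body (76 mm by 85 mm) begins 54 mm behind the grasp point. The pads swing forward as they close: fully open they stand 13 mm farther back than shut.
Start: joints at [-1.424, 0.381, 1.297, -0, 1.464, -0.215], TCP at [0.195, -0.514, 0.231] pointing down, gripper open.
Joint ranges: [-3.11, 3.11], [-0.89, 2.33], [0.22, 2.48], [-1.42, 4.56], [0.17, 2.85], [-2.88, 2.88]. Speed limits (rad/s): [2.39, 2.39, 3.14, 3.14, 3.14, 3.14].

## Interface

Orientations are given as a 3x3 rotation matrix whose columns are the frame's x, y, z axes.
In Python, from rig import readout, optics, job, manip gives the robot as it stands.
- The arm moves only by the tool carry_out, never from a script. Its argument "moves" is a list of rows, each an object of numbers: "tx", "ty", "tz": the shift along the tool's x, y, z in cm; "rx", "ry", "rz": the turn, a rotation vector about the tool's x, y, z in degrees. A call has 1 to 8 rows; each row is the pose to reach, as a shift and turn from the pose commanded when the call began, along the tool's axes at that moment; what a row does not reach only later rows make up. A row lasts 1/8 s, in which the tool goes at most 62.5 mm and 10.7 degrees, less where a joint would pass 70% of its speed; a pose out of reach is approached as far as the arm can. A call with a gripper value outside its range is refused whole. "gripper" is the gripper's target within -1 to 1 (shut at 1, half-way at 0, fully open at -1), set as the call begins (left out, the last holds). The fingers move at their own pace and stop on an object; "squeeze" is the grip in N (left out, the last holds). Time passes only in rows, so rows that repeat a pose let the fingers close. It gives the time, the measured TCP pose, the force and the opening at its end, in the units of the state.
- readout.get_obs(): the state, without advancing time (a new reading comes with each control period).
- optics.read_camera(name): name is "scene" or "top" or "wrist"; returns a dict with "pixels" (384x512x3 uint8, red, green, blue), "intrinsics" (3x3 intrinsics, pixels), "world_from_camera" (4x4, takes a point from camera to world coordinates). Camera axes: x right, y down, z forward; pixel columns grow to the right and rows downward; lengths in m; the calibration is good to about 2 mm. The wrist camera is an equidistant fisheye: a pixel r from the principal point sees the ray r / f radians off the axis. A picture is of the moment at which its call begins. There is no depth.
- job.sign_off(): hands the job in, once; it reports no verdict.
The state is a dict: "t": time; "qpos": joint angles; "qvel": joint speeds; "joint_torque": joint torques, N m; "position": TCP position; "eef_rot": TCP orientation; "force": force on the tool from outside, world axes, zero at the start; "ft_torque": the same for the moment, N m; "width": finger opening in m.
Only numpy, scipy, OpenCV 4.12 (cv2) and the standard library are available. Lean on these libraries where they do the work, as an engineer would, in place of code of your own. Each camera call takes 0.05 s, during which the arm holds its last target. There are 200 camera calls.

## Task

Get the jaw model ready to cure: push the stuck carriage by its white post until it breaks free, run it into the hood and press it firmly, but without ramming it, up against the stop hidden inside; leave it resting there. Then start the lamp by pressing the large raised round key on top of the hood, and let go. Keep the jaw model standing on the carriage and do not push the bowl, the jar or the tweezers about.

Things in the scene. Friction and masses are not known exactly. Their poses are not given: they have to be found in the camera images.
- bed: Fixed bed of the light-curing unit: dark slab 180 (x) by 445 (y) by 35 mm high, with a steel rail (20 wide, top 48 mm over the table) along its middle. Origin on the table under the middle of the hood's mouth; its y axis runs along the rail into the hood, the slab reaching from y = -250 to +195 mm; z up.
- hood: Fixed white hood, 180 (x) by 190 (y) mm, top 168 mm over the table, walls 30 mm. Origin and axes as the bed's; stands from y = 0 (open mouth 120 wide, 120 mm high) to 190 mm. Inside, out of sight, the rubber-tipped stop (springy, about 10 N per mm): met after 100 to 140 mm of travel, set anew each time. It wants 3 N or more on it for a moment to seat; over 20 N damages it.
- carriage: Aluminium carriage; slides only along the bed's y (+y into the hood). Origin: centre of its plate's top (plate 90 by 90 mm, 68 mm over the table); axes as the bed's. It starts at y = -55 mm in the bed's frame, stuck in a stiff spring catch: 10 to 20 N gets it over the first 6 mm, then it breaks free with a small jump, drags with about 3 N and stays where left.
- post_top (a point): Centre of the top of the white push post on the carriage's outer end: upright cylinder 22 mm in diameter, top 104 mm over the table, standing at y = -160 mm in the carriage's frame. Around its foot a bearing block (top 58 mm over the table, 20 mm each way along the rail); the plate's near edge is 115 mm away.
- home_switch (a joint): Position switch in the stop, out of sight: a sprung pin, 0 m = out, pushed in along the rail by the carriage over its last 3 mm of travel; about 0.003 when the carriage rests against the stop. It pushes back with under 1 N.
- jaw: Loose ivory jaw model, a horseshoe about 64 by 46 mm and 32 mm high with a row of teeth, 90 g, standing on the carriage's rubber-topped plate. Origin at the middle of its underside, z up.
- start_key_top (a point): Centre of the top of the large raised round key (28 mm in diameter, in a low round collar 44 mm wide) on the hood's top; key top 189 mm over the table at rest.
- start_key (a joint): Travel of that key: 0 m up, 0.005 fully pressed straight down (about 4 N); it springs back. The lamp starts at 0.003.
- bowl: Loose dark rubber mixing bowl, 110 mm across, 58 mm high, on the table beyond the unit. Origin at the middle of its underside.
- jar: Loose white plastic jar with a lid, 52 mm in diameter, 65 mm high, on the table beyond the unit. Origin at the middle of its underside.
- tweezers: Loose steel tweezers, about 160 mm long, 8 mm high, lying on the table past the outer end of the bed. Origin at the middle, on the table.
Mind the look-alikes: they are no part of the job. There is more than one size of the jaw; the one meant has the size given above.

How it is judged:
By the outcome, as a careful person would: the job done as asked, in the order asked, and still so for the second after the job is handed in, with the robot touching nothing.
It also fails if it takes over 56 s, if anything falls off the work surface, if the arm or the gripper's body presses on something with over 40 N, if the wrist force passes 120 N, or if a joint passes its speed limit or range.

## Working session

There is one attempt and no reset: what is moved stays moved. The work goes in short steps, Python scripts to look and compute and a tool call to move; the robot and the scene stay as the last step left them, time stands still between calls to the robot, and variables do not carry over. Pictures are saved under pics/ and viewed, about 8 in all and at most 12, crops included, and the job is handed in when it is done.

Besides the shell and the picture viewer there is one more tool, called as name(argument=value, ...), one argument or row to a line, values as JSON. carry_out: Moves the arm, as the interface text tells. Its arguments: {"type":"object","properties":{"moves":{"type":"array"},"gripper":{"type":"number"},"squeeze":{"type":"number"}},"required":["moves"]}

```bash
mkdir -p pics; ls; python3 - <<'E'
from rig import readout, optics, manip
import cv2, numpy as np
o=readout.get_obs(); print({k:np.round(v,3).tolist() for k,v in o.items()}); print(manip.grasp_offset)
for n in ("scene","top"):
    c=optics.read_camera(n); cv2.imwrite(f"pics/{n}0.png",c["pixels"][:,:,::-1]); print(n,c["intrinsics"].tolist(),np.round(c["world_from_camera"],4).tolist())
    np.savez(f"{n}0.npz",**c)
E
```

```text
pics
{'t': 0.0, 'qpos': [-1.424, 0.381, 1.298, 0.0, 1.464, -0.215], 'qvel': [0.0, 0.001, 0.001, 0.001, -0.0, 0.001], 'joint_torque': [0.001, -44.846, -23.128, -0.0, 0.005, 0.0], 'position': [0.195, -0.514, 0.231], 'eef_rot': [[0.935, 0.354, -0.0], [0.354, -0.935, 0.001], [0.0, -0.001, -1.0]], 'force': [0.412, -0.383, -0.642], 'ft_torque': [-0.016, -0.036, -0.015], 'width': 0.085}
-0.0187
scene [[399.1822253092738, 0.0, 256.7528172197965], [0.0, 399.1822253092738, 197.3827946148175], [0.0, 0.0, 1.0]] [[0.5176, 0.6187, -0.5911, 1.0573], [0.8556, -0.3806, 0.3508, -0.3021], [-0.008, -0.6873, -0.7263, 0.7376], [0.0, 0.0, 0.0, 1.0]]
top [[359.55114934685497, 0.0, 258.74136760902553], [0.0, 359.55114934685497, 197.93392391839782], [0.0, 0.0, 1.0]] [[0.02, -0.9895, 0.1428, 0.4557], [-0.9997, -0.0215, -0.0091, -0.0258], [0.0121, -0.1426, -0.9897, 0.8211], [0.0, 0.0, 0.0, 1.0]]
```

View pics/top0.png

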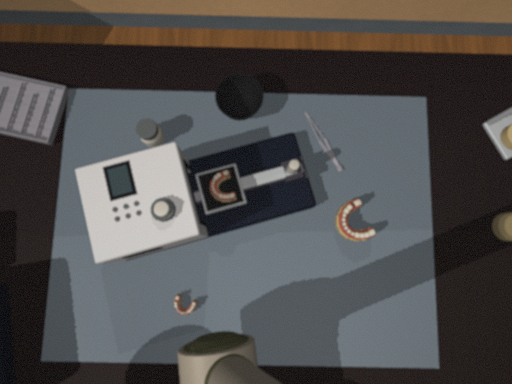

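View pics/scene0.png

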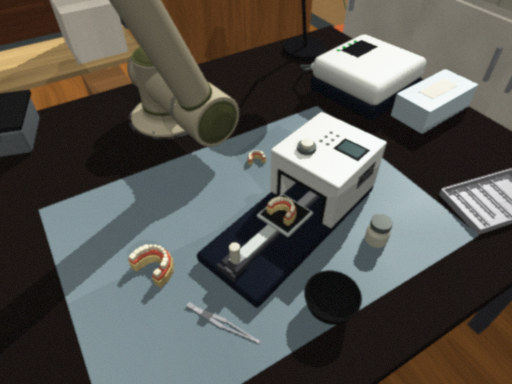

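Top view: post at about (294,165), key at (162,209), tweezers at (325,142); the jaw is on the plate at (223,186). The hood's top has corners near (76,168), (182,144), (200,236) and (96,262). Next I'll refine these by masks.

```bash
cat > h.py <<'E'
import numpy as np, cv2
def ray(c,u,v,z):
    K,T=c["intrinsics"],c["world_from_camera"]
    d=T[:3,:3]@np.linalg.solve(K,[u,v,1.]); o=T[:3,3]
    return o+d*(z-o[2])/d[2]
def proj(c,p):
    K,T=c["intrinsics"],c["world_from_camera"]
    q=K@(T[:3,:3].T@(np.array(p)-T[:3,3])); return q[:2]/q[2]
E
python3 - <<'E'
from h import *
t=np.load("top0.npz"); s=np.load("scene0.npz")
# hood top quad
g=cv2.cvtColor(t["pixels"],cv2.COLOR_RGB2HSV)
m=((g[...,2]>130)&(g[...,1]<50)).astype(np.uint8); m=cv2.morphologyEx(m,cv2.MORPH_CLOSE,np.ones((15,15)))
cs=sorted(cv2.findContours(m,0,2)[0],key=cv2.contourArea)[::-1][:4]
for c in cs: print(cv2.contourArea(c),cv2.boundingRect(c))
box=cv2.boxPoints(cv2.minAreaRect(cs[0])); print(box)
W=np.array([ray(t,*b,.168) for b in box]); print(W.round(4)); print([np.linalg.norm(W[i]-W[i-1]).round(4) for i in range(4)])
for n,u,v,z in(("post",294,165,.104),("key",162,208,.189)):
    p=ray(t,u,v,z); print(n,p.round(4),"in scene",proj(s,p).round(1))
a=cv2.resize(t["pixels"][140:240,130:330],None,fx=4,fy=4,interpolation=2)
b=cv2.resize(s["pixels"][130:280,210:410],None,fx=4,fy=4,interpolation=2)[:, :, :]
cv2.imwrite("pics/crop.png",a[:,:,::-1]); cv2.imwrite("pics/crops.png",b[:,:,::-1])
E
```

```text
10412.5 (74, 139, 125, 125)
3267.0 (174, 251, 137, 79)
2466.5 (0, 80, 63, 56)
798.0 (179, 354, 46, 30)
[[ 66.74866 158.3699 ]
 [172.54868 130.7699 ]
 [200.1593  236.61063]
 [ 94.35928 264.21063]]
[[0.6163 0.3253 0.168 ]
 [0.674  0.1328 0.168 ]
 [0.4772 0.0724 0.168 ]
 [0.4246 0.2581 0.168 ]]
[np.float64(0.2032), np.float64(0.201), np.float64(0.2059), np.float64(0.193)]
post [ 0.6288 -0.1031  0.104 ] in scene [233.1 245.6]
key [0.5253 0.1386 0.189 ] in scene [305.6 142.3]
```

View pics/crop.png

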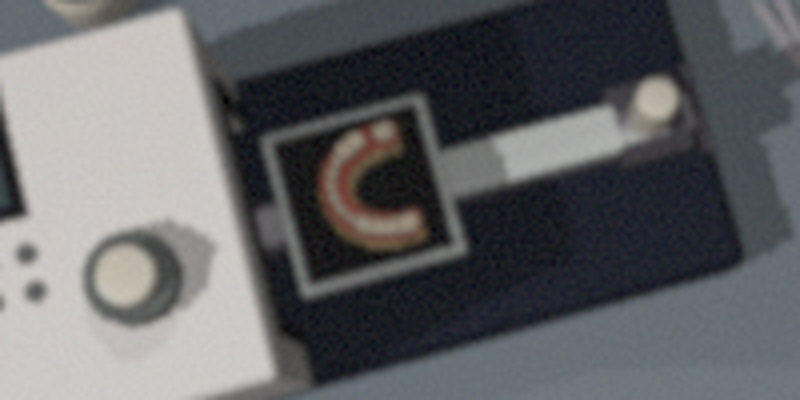

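View pics/crops.png

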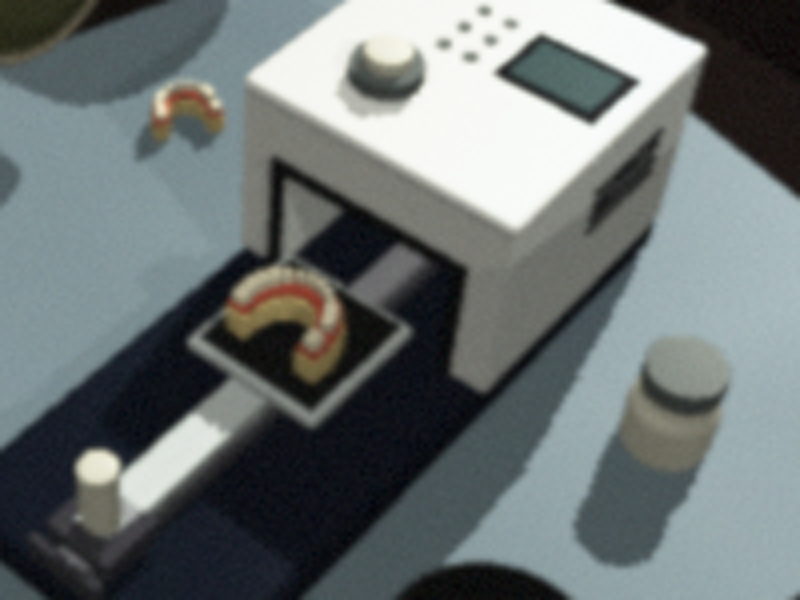

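```bash
python3 - <<'E'
from h import *
t=np.load("top0.npz"); s=np.load("scene0.npz")
o=np.array([130-.375,140-.375])
P=np.array([ray(t,*(np.array(q)/4+o),.068) for q in((262,133),(425,95),(467,253),(303,300))])
print("sides",[np.linalg.norm(P[i]-P[i-1]).round(4) for i in range(4)])
c=P.mean(0); post=ray(t,*(np.array((656,98))/4+o),.104); key=ray(t,*(np.array((126,273))/4+o),.189)
d=c-post; L=np.hypot(*d[:2]); y=d[:2]/L; yy=(P[0]+P[3]-P[1]-P[2])[:2]; yy/=np.linalg.norm(yy)
print("c",c,"post",post,"key",key,"L",L,"dir",y,yy, np.degrees(np.arctan2(y[1],y[0])),np.degrees(np.arctan2(yy[1],yy[0])))
e=[ray(t,*(np.array(q)/4+o),.168)[:2] for q in((182,8),(277,375))]; x=e[1]-e[0]; print("mouth edge len",np.linalg.norm(x)); x/=np.linalg.norm(x); print("y from hood edge",np.degrees(np.arctan2(x[0],-x[1])),np.degrees(np.arctan2(-x[0],x[1])))
tw=ray(t,325,142,.004); print("tweezers",tw, ray(t,308,114,.004), ray(t,342,170,.004))
for n,p,q in(("post",post,(98,466)),("key",key,(390,52))): print(n,proj(s,p),np.array(q)/4+[210,130])
E
```

```text
sides [np.float64(0.0924), np.float64(0.0892), np.float64(0.0884), np.float64(0.0895)]
c [0.58339225 0.04837187 0.068     ] post [ 0.63061516 -0.10235262  0.104     ] key [0.5255056  0.14013573 0.189     ] L 0.15794895894518782 dir [-0.29897579  0.9542607 ] [-0.27688754  0.96090233] 107.39609691374322 106.0745305612606
mouth edge len 0.17782592678175543
y from hood edge -73.04966844733399 106.95033155266603
tweezers [ 0.71004819 -0.18663826  0.004     ] [ 0.77799697 -0.14652725  0.004     ] [ 0.64356638 -0.2258833   0.004     ]
post [233.86187127 246.075609  ] [234.5 246.5]
key [306.20132941 142.06500665] [307.5 143. ]
```

carry_out(
  moves=[
    {"tx": 5,"ty": -2},
    {"tx": 11,"ty": -4},
    {"tx": 17,"ty": -6,"rz": 1},
    {"tx": 23,"ty": -8,"rz": 2},
    {"tx": 29,"ty": -10,"rz": 3},
    {"tx": 35,"ty": -12,"rz": 3.7},
    {"tx": 41,"ty": -14,"rz": 3.7},
    {"tx": 47,"ty": -16.5,"rz": 3.7},
  ],
  gripper=1,
  squeeze=60,
)

```text
invalid input
```

carry_out(
  moves=[
    {"tx": 5,"ty": -2,"tz": 0,"rx": 0,"ry": 0,"rz": 0},
    {"tx": 11,"ty": -4,"tz": 0,"rx": 0,"ry": 0,"rz": 0},
    {"tx": 17,"ty": -6,"tz": 0,"rx": 0,"ry": 0,"rz": 1},
    {"tx": 23,"ty": -8,"tz": 0,"rx": 0,"ry": 0,"rz": 2},
    {"tx": 29,"ty": -10,"tz": 0,"rx": 0,"ry": 0,"rz": 3},
    {"tx": 35,"ty": -12,"tz": 0,"rx": 0,"ry": 0,"rz": 3.7},
    {"tx": 41,"ty": -14,"tz": 0,"rx": 0,"ry": 0,"rz": 3.7},
    {"tx": 47,"ty": -16.5,"tz": 0,"rx": 0,"ry": 0,"rz": 3.7},
  ],
  gripper=1,
  squeeze=60,
)

```text
t: 1.1
position: [0.5721, -0.1969, 0.2309]
eef_rot: [[0.956, 0.293, -0.001], [0.293, -0.956, 0.0], [-0.0, -0.0, -1.0]]
force: [-0.5, -0.8, 0.7]
width: 0.0
```

carry_out(
  moves=[
    {"tx": 4,"ty": -1.5,"tz": 0,"rx": 0,"ry": 0,"rz": 0},
    {"tx": 7.9,"ty": -3.0,"tz": 2,"rx": 0,"ry": 0,"rz": 0},
    {"tx": 7.9,"ty": -3.0,"tz": 6,"rx": 0,"ry": 0,"rz": 0},
    {"tx": 7.9,"ty": -3.0,"tz": 10,"rx": 0,"ry": 0,"rz": 0},
    {"tx": 7.9,"ty": -3.0,"tz": 10,"rx": 0,"ry": 0,"rz": 0},
  ],
)

```text
t: 1.72
position: [0.6361, -0.146, 0.1282]
eef_rot: [[0.956, 0.293, -0.007], [0.293, -0.956, 0.003], [-0.005, -0.005, -1.0]]
force: [-0.0, 0.4, 1.1]
width: -0.0
```

```bash
python3 - <<'E'
from rig import readout, optics
import cv2, numpy as np
from h import *
o=readout.get_obs(); print(o["t"],o["position"],o["force"])
a=optics.read_camera("scene"); b=optics.read_camera("wrist"); 
A=cv2.resize(a["pixels"][160:310,150:350],None,fx=2,fy=2); B=cv2.resize(b["pixels"],(400,300))
cv2.imwrite("pics/appr.png",np.hstack([A,B])[:,:,::-1])
p=np.array([0.6306,-.1024,.104]); print(proj(a,p), proj(a,o["position"]))
E
```

```text
1.725 [ 0.63610425 -0.14597236  0.12822399] [-0.04779787  0.35856231  1.11324763]
[233.83696389 246.0805008 ] [214.2101225  250.22429132]
```

View pics/appr.png

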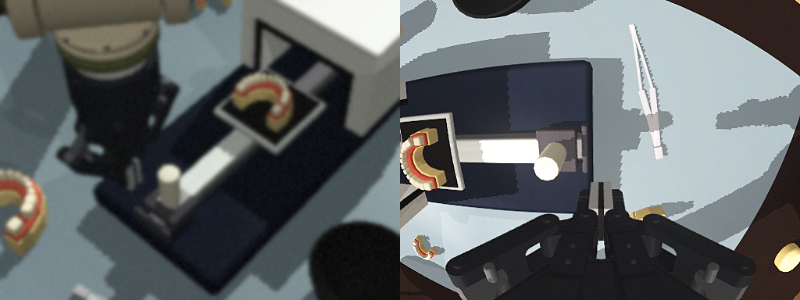

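The scene crop shows the fingers just behind the post and still settling in x. The wrist view shows the post clear of the fingers and the tweezers well away.

carry_out(
  moves=[
    {"tx": 0,"ty": 0,"tz": 0,"rx": 0,"ry": 0,"rz": 0},
    {"tx": 0,"ty": 0,"tz": 3,"rx": 0,"ry": 0,"rz": 0},
    {"tx": 0,"ty": 0,"tz": 5.8,"rx": 0,"ry": 0,"rz": 0},
    {"tx": 0,"ty": 0,"tz": 5.8,"rx": 0,"ry": 0,"rz": 0},
    {"tx": 0,"ty": 0,"tz": 5.8,"rx": 0,"ry": 0,"rz": 0},
  ],
)

```text
t: 2.45
position: [0.6384, -0.147, 0.0753]
eef_rot: [[0.956, 0.293, 0.003], [0.293, -0.956, -0.001], [0.002, 0.002, -1.0]]
force: [0.6, -0.3, 0.6]
width: -0.0004
```

carry_out(
  moves=[
    {"tx": 0.3,"ty": -0.4,"tz": 0,"rx": 0,"ry": 0,"rz": 0},
    {"tx": 0.55,"ty": -0.8,"tz": 0,"rx": 0,"ry": 0,"rz": 0},
    {"tx": 0.55,"ty": -1.2,"tz": 0,"rx": 0,"ry": 0,"rz": 0},
    {"tx": 0.55,"ty": -1.5,"tz": 0,"rx": 0,"ry": 0,"rz": 0},
    {"tx": 0.55,"ty": -1.5,"tz": 0,"rx": 0,"ry": 0,"rz": 0},
  ],
)

```text
t: 3.08
position: [0.6383, -0.1304, 0.0734]
eef_rot: [[0.956, 0.293, -0.0], [0.293, -0.956, 0.0], [-0.0, -0.0, -1.0]]
force: [0.4, 0.1, 0.3]
width: 0.0001
```

carry_out(
  moves=[
    {"tx": 0,"ty": -0.1,"tz": 0,"rx": 0,"ry": 0,"rz": 0},
    {"tx": 0,"ty": -0.2,"tz": 0,"rx": 0,"ry": 0,"rz": 0},
    {"tx": 0,"ty": -0.3,"tz": 0,"rx": 0,"ry": 0,"rz": 0},
    {"tx": 0,"ty": -0.4,"tz": 0,"rx": 0,"ry": 0,"rz": 0},
    {"tx": 0,"ty": -0.5,"tz": 0,"rx": 0,"ry": 0,"rz": 0},
    {"tx": 0,"ty": -0.6,"tz": 0,"rx": 0,"ry": 0,"rz": 0},
  ],
)

```text
t: 3.82
position: [0.6367, -0.1253, 0.0734]
eef_rot: [[0.956, 0.293, 0.0], [0.293, -0.956, -0.001], [0.0, 0.001, -1.0]]
force: [0.5, -3.3, -1.1]
width: 0.0002
```

carry_out(
  moves=[
    {"tx": 0,"ty": -0.1,"tz": 0,"rx": 0,"ry": 0,"rz": 0},
    {"tx": 0,"ty": -0.2,"tz": 0,"rx": 0,"ry": 0,"rz": 0},
    {"tx": 0,"ty": -0.3,"tz": 0,"rx": 0,"ry": 0,"rz": 0},
    {"tx": 0,"ty": -0.4,"tz": 0,"rx": 0,"ry": 0,"rz": 0},
  ],
)

```text
t: 4.32
position: [0.6361, -0.123, 0.0735]
eef_rot: [[0.956, 0.292, 0.002], [0.292, -0.956, -0.003], [0.001, 0.004, -1.0]]
force: [2.8, -12.3, -2.9]
width: 0.0005
```

carry_out(
  moves=[
    {"tx": 0,"ty": -0.1,"tz": 0,"rx": 0,"ry": 0,"rz": 0},
    {"tx": 0,"ty": -0.2,"tz": 0,"rx": 0,"ry": 0,"rz": 0},
    {"tx": 0,"ty": -0.3,"tz": 0,"rx": 0,"ry": 0,"rz": 0},
  ],
)

```text
t: 4.7
position: [0.6359, -0.1223, 0.0736]
eef_rot: [[0.957, 0.291, 0.004], [0.291, -0.957, -0.007], [0.002, 0.008, -1.0]]
force: [5.4, -21.3, -5.1]
width: -0.0003
```

carry_out(
  moves=[
    {"tx": 0,"ty": -0.05,"tz": 0,"rx": 0,"ry": 0,"rz": 0},
    {"tx": 0,"ty": -0.1,"tz": 0,"rx": 0,"ry": 0,"rz": 0},
  ],
)

```text
t: 4.95
position: [0.6351, -0.1199, 0.0735]
eef_rot: [[0.957, 0.292, 0.002], [0.292, -0.957, -0.004], [0.001, 0.004, -1.0]]
force: [2.4, -10.4, -1.5]
width: -0.0001
```

```bash
python3 - <<'E'
from rig import readout, optics
import cv2, numpy as np
from h import *
o=readout.get_obs(); print(o["t"],o["position"],o["force"],o["ft_torque"])
a=optics.read_camera("scene"); t=optics.read_camera("top")
A=cv2.resize(a["pixels"][210:290,190:290],(500,400),interpolation=2); B=cv2.resize(t["pixels"][130:230,190:265+25],(300,300))
B=np.vstack([B,np.zeros((100,300,3),np.uint8)])
cv2.imwrite("pics/push.png",np.hstack([A,B])[:,:,::-1])
E
```

```text
4.95 [ 0.63507127 -0.11989827  0.07349784] [  2.42189994 -10.38096923  -1.54034928] [-1.54479466e+00 -4.20044056e-01  9.36637866e-05]
```

View pics/push.png

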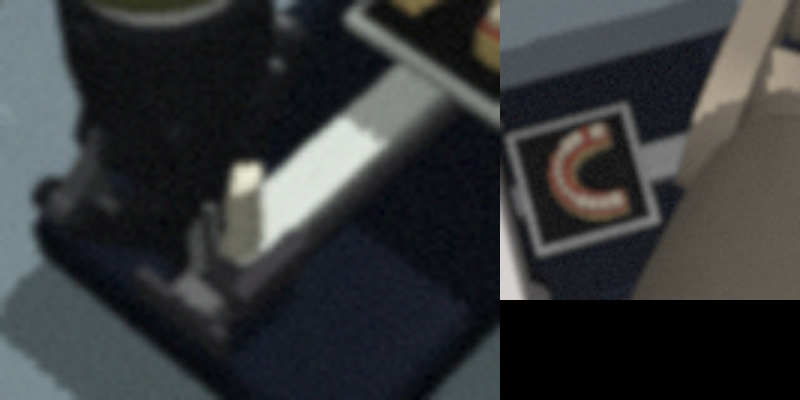

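The fingers sit squarely behind the post, the jaw is in place, and the force has dropped, so the carriage is leaving the catch.

carry_out(
  moves=[
    {"tx": 0,"ty": -0.05,"tz": 0,"rx": 0,"ry": 0,"rz": 0},
    {"tx": 0,"ty": -0.1,"tz": 0,"rx": 0,"ry": 0,"rz": 0},
    {"tx": 0,"ty": -0.15,"tz": 0,"rx": 0,"ry": 0,"rz": 0},
    {"tx": 0,"ty": -0.2,"tz": 0,"rx": 0,"ry": 0,"rz": 0},
  ],
)

```text
t: 5.55
position: [0.6336, -0.115, 0.0734]
eef_rot: [[0.956, 0.293, -0.0], [0.293, -0.956, 0.0], [-0.0, -0.0, -1.0]]
force: [0.9, -2.1, 0.6]
width: -0.0002
```

carry_out(
  moves=[
    {"tx": 0,"ty": -0.1,"tz": 0,"rx": 0,"ry": 0,"rz": 0},
    {"tx": 0,"ty": -0.3,"tz": 0,"rx": 0,"ry": 0,"rz": 0},
    {"tx": 0,"ty": -0.6,"tz": 0,"rx": 0,"ry": 0,"rz": 0},
    {"tx": 0,"ty": -0.9,"tz": 0,"rx": 0,"ry": 0,"rz": 0},
    {"tx": 0,"ty": -1.2,"tz": 0,"rx": 0,"ry": 0,"rz": 0},
    {"tx": 0,"ty": -1.5,"tz": 0,"rx": 0,"ry": 0,"rz": 0},
    {"tx": 0,"ty": -1.8,"tz": 0,"rx": 0,"ry": 0,"rz": 0},
    {"tx": 0,"ty": -2.1,"tz": 0,"rx": 0,"ry": 0,"rz": 0},
  ],
)

```text
t: 6.55
position: [0.6275, -0.0951, 0.0733]
eef_rot: [[0.956, 0.293, -0.0], [0.293, -0.956, 0.0], [0.0, -0.0, -1.0]]
force: [0.5, -2.1, 0.0]
width: -0.0002
```

carry_out(
  moves=[
    {"tx": 0,"ty": -0.3,"tz": 0,"rx": 0,"ry": 0,"rz": 0},
    {"tx": 0,"ty": -0.6,"tz": 0,"rx": 0,"ry": 0,"rz": 0},
    {"tx": 0,"ty": -0.9,"tz": 0,"rx": 0,"ry": 0,"rz": 0},
    {"tx": 0,"ty": -1.2,"tz": 0,"rx": 0,"ry": 0,"rz": 0},
    {"tx": 0,"ty": -1.5,"tz": 0,"rx": 0,"ry": 0,"rz": 0},
    {"tx": 0,"ty": -1.8,"tz": 0,"rx": 0,"ry": 0,"rz": 0},
    {"tx": 0,"ty": -2.1,"tz": 0,"rx": 0,"ry": 0,"rz": 0},
    {"tx": 0,"ty": -2.4,"tz": 0,"rx": 0,"ry": 0,"rz": 0},
  ],
)

```text
t: 7.55
position: [0.6204, -0.0722, 0.0733]
eef_rot: [[0.956, 0.293, -0.0], [0.293, -0.956, 0.0], [0.0, -0.0, -1.0]]
force: [0.6, -3.1, 0.4]
width: -0.0002
```

carry_out(
  moves=[
    {"tx": 0,"ty": -0.3,"tz": 0,"rx": 0,"ry": 0,"rz": 0},
    {"tx": 0,"ty": -0.6,"tz": 0,"rx": 0,"ry": 0,"rz": 0},
    {"tx": 0,"ty": -0.9,"tz": 0,"rx": 0,"ry": 0,"rz": 0},
    {"tx": 0,"ty": -1.2,"tz": 0,"rx": 0,"ry": 0,"rz": 0},
    {"tx": 0,"ty": -1.5,"tz": 0,"rx": 0,"ry": 0,"rz": 0},
    {"tx": 0,"ty": -1.8,"tz": 0,"rx": 0,"ry": 0,"rz": 0},
    {"tx": 0,"ty": -2.1,"tz": 0,"rx": 0,"ry": 0,"rz": 0},
    {"tx": 0,"ty": -2.4,"tz": 0,"rx": 0,"ry": 0,"rz": 0},
  ],
)

```text
t: 8.55
position: [0.6134, -0.0492, 0.0733]
eef_rot: [[0.956, 0.293, -0.0], [0.293, -0.956, 0.0], [-0.0, -0.0, -1.0]]
force: [0.2, -2.5, -0.4]
width: -0.0002
```

carry_out(
  moves=[
    {"tx": 0,"ty": -0.2,"tz": 0,"rx": 0,"ry": 0,"rz": 0},
    {"tx": 0,"ty": -0.4,"tz": 0,"rx": 0,"ry": 0,"rz": 0},
    {"tx": 0,"ty": -0.55,"tz": 0,"rx": 0,"ry": 0,"rz": 0},
    {"tx": 0,"ty": -0.7,"tz": 0,"rx": 0,"ry": 0,"rz": 0},
    {"tx": 0,"ty": -0.8,"tz": 0,"rx": 0,"ry": 0,"rz": 0},
    {"tx": 0,"ty": -0.9,"tz": 0,"rx": 0,"ry": 0,"rz": 0},
  ],
)

```text
t: 9.3
position: [0.6108, -0.0408, 0.0733]
eef_rot: [[0.956, 0.293, 0.0], [0.293, -0.956, -0.0], [0.0, 0.0, -1.0]]
force: [0.8, -1.6, 0.2]
width: -0.0003
```

carry_out(
  moves=[
    {"tx": 0,"ty": -0.1,"tz": 0,"rx": 0,"ry": 0,"rz": 0},
    {"tx": 0,"ty": -0.2,"tz": 0,"rx": 0,"ry": 0,"rz": 0},
    {"tx": 0,"ty": -0.3,"tz": 0,"rx": 0,"ry": 0,"rz": 0},
    {"tx": 0,"ty": -0.4,"tz": 0,"rx": 0,"ry": 0,"rz": 0},
    {"tx": 0,"ty": -0.5,"tz": 0,"rx": 0,"ry": 0,"rz": 0},
    {"tx": 0,"ty": -0.6,"tz": 0,"rx": 0,"ry": 0,"rz": 0},
    {"tx": 0,"ty": -0.7,"tz": 0,"rx": 0,"ry": 0,"rz": 0},
    {"tx": 0,"ty": -0.8,"tz": 0,"rx": 0,"ry": 0,"rz": 0},
  ],
)

```text
t: 10.3
position: [0.6085, -0.0331, 0.0733]
eef_rot: [[0.956, 0.293, -0.0], [0.293, -0.956, 0.0], [-0.0, -0.0, -1.0]]
force: [-0.0, -2.3, 0.3]
width: 0.0003
```

carry_out(
  moves=[
    {"tx": 0,"ty": -0.1,"tz": 0,"rx": 0,"ry": 0,"rz": 0},
    {"tx": 0,"ty": -0.2,"tz": 0,"rx": 0,"ry": 0,"rz": 0},
    {"tx": 0,"ty": -0.3,"tz": 0,"rx": 0,"ry": 0,"rz": 0},
  ],
)

```text
t: 10.68
position: [0.6076, -0.0302, 0.0733]
eef_rot: [[0.956, 0.293, -0.0], [0.293, -0.956, 0.0], [-0.0, -0.0, -1.0]]
force: [-0.1, -2.2, 0.3]
width: 0.0004
```

Estimated travel is now about 99.5 mm. I'll continue in small steps of 3 mm and check the force after each.

carry_out(
  moves=[
    {"tx": 0,"ty": -0.1,"tz": 0,"rx": 0,"ry": 0,"rz": 0},
    {"tx": 0,"ty": -0.2,"tz": 0,"rx": 0,"ry": 0,"rz": 0},
    {"tx": 0,"ty": -0.3,"tz": 0,"rx": 0,"ry": 0,"rz": 0},
  ],
)

```text
t: 11.05
position: [0.6067, -0.0273, 0.0733]
eef_rot: [[0.956, 0.293, 0.0], [0.293, -0.956, 0.0], [0.0, -0.0, -1.0]]
force: [0.7, -3.2, -0.2]
width: -0.0004
```

carry_out(
  moves=[
    {"tx": 0,"ty": -0.1,"tz": 0,"rx": 0,"ry": 0,"rz": 0},
    {"tx": 0,"ty": -0.2,"tz": 0,"rx": 0,"ry": 0,"rz": 0},
    {"tx": 0,"ty": -0.3,"tz": 0,"rx": 0,"ry": 0,"rz": 0},
  ],
)

```text
t: 11.42
position: [0.6059, -0.0246, 0.0733]
eef_rot: [[0.956, 0.293, 0.0], [0.293, -0.956, -0.0], [0.0, 0.0, -1.0]]
force: [-0.4, -3.3, -0.1]
width: 0.0
```

carry_out(
  moves=[
    {"tx": 0,"ty": -0.1,"tz": 0,"rx": 0,"ry": 0,"rz": 0},
    {"tx": 0,"ty": -0.2,"tz": 0,"rx": 0,"ry": 0,"rz": 0},
    {"tx": 0,"ty": -0.3,"tz": 0,"rx": 0,"ry": 0,"rz": 0},
  ],
)

```text
t: 11.8
position: [0.6055, -0.0233, 0.0734]
eef_rot: [[0.956, 0.293, 0.001], [0.293, -0.956, -0.003], [0.0, 0.003, -1.0]]
force: [1.4, -14.0, -2.7]
width: -0.0
```

carry_out(
  moves=[
    {"tx": 0,"ty": 0.05,"tz": 0,"rx": 0,"ry": 0,"rz": 0},
    {"tx": 0,"ty": 0.05,"tz": 0,"rx": 0,"ry": 0,"rz": 0},
    {"tx": 0,"ty": 0.05,"tz": 0,"rx": 0,"ry": 0,"rz": 0},
  ],
)

```text
t: 12.18
position: [0.6055, -0.0234, 0.0734]
eef_rot: [[0.956, 0.292, 0.001], [0.292, -0.956, -0.002], [0.0, 0.002, -1.0]]
force: [1.5, -9.8, -1.1]
width: -0.0001
```

carry_out(
  moves=[
    {"tx": 0,"ty": 0.1,"tz": 0,"rx": 0,"ry": 0,"rz": 0},
    {"tx": 0,"ty": 0.2,"tz": 0,"rx": 0,"ry": 0,"rz": 0},
    {"tx": 0,"ty": 0.4,"tz": 0,"rx": 0,"ry": 0,"rz": 0},
    {"tx": 0,"ty": 0.9,"tz": 0,"rx": 0,"ry": 0,"rz": 0},
    {"tx": 0,"ty": 1.6,"tz": 0,"rx": 0,"ry": 0,"rz": 0},
    {"tx": 0,"ty": 2,"tz": -2,"rx": 0,"ry": 0,"rz": 0},
    {"tx": 0,"ty": 2,"tz": -7,"rx": 0,"ry": 0,"rz": 0},
    {"tx": 0,"ty": 2,"tz": -12,"rx": 0,"ry": 0,"rz": 0},
  ],
)

```text
t: 13.18
position: [0.6109, -0.0416, 0.1946]
eef_rot: [[0.956, 0.293, -0.001], [0.293, -0.956, 0.0], [-0.001, -0.0, -1.0]]
force: [-0.2, -0.4, 0.5]
width: 0.0001
```

carry_out(
  moves=[
    {"tx": 0,"ty": 0,"tz": -3,"rx": 0,"ry": 0,"rz": 0},
    {"tx": 0,"ty": 0,"tz": -4,"rx": 0,"ry": 0,"rz": 0},
    {"tx": 0,"ty": 0,"tz": -4,"rx": 0,"ry": 0,"rz": 0},
  ],
)

```text
t: 13.55
position: [0.6109, -0.0414, 0.2327]
eef_rot: [[0.956, 0.293, -0.001], [0.293, -0.956, 0.0], [-0.0, -0.0, -1.0]]
force: [-0.0, -0.1, 0.1]
width: -0.0
```

```bash
python3 - <<'E'
from rig import readout, optics
import cv2, numpy as np
from h import *
o=readout.get_obs(); p=o["position"]; R=o["eef_rot"]; print(o["t"],p,o["force"])
k=np.array([.5255,.1401,.25]); print("to key, tool axes cm",100*R.T@(k-p))
a=optics.read_camera("scene"); b=optics.read_camera("wrist"); np.savez("w1.npz",**b)
print("post expected at 107 travel in scene",proj(a,[.6306-.292*.106,-.1024+.956*.106,.104]))
A=cv2.resize(a["pixels"][120:270,210:370],(400,375)); B=cv2.resize(b["pixels"],(400,300)); B=np.vstack([B,np.zeros((75,400,3),np.uint8)])
cv2.imwrite("pics/in.png",np.hstack([A,B])[:,:,::-1])
E
```

```text
13.55 [ 0.61090619 -0.04140213  0.23274286] [-0.04163279 -0.13055687  0.07622739]
to key, tool axes cm [ -2.85409122 -19.855833    -1.71771592]
post expected at 107 travel in scene [269.04788218 215.39800079]
```

View pics/in.png

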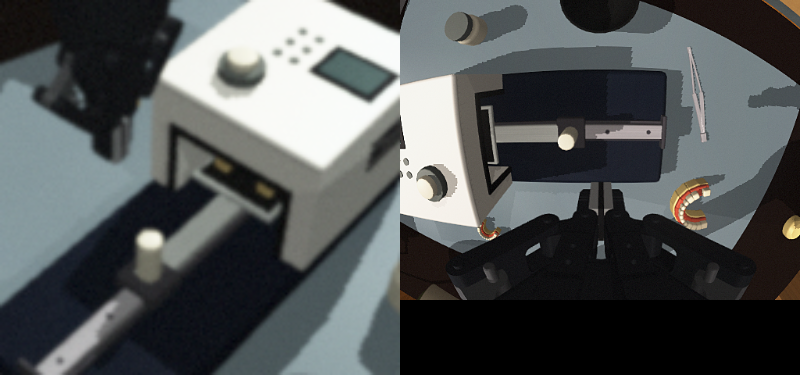

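The carriage is inside: the post is at scene pixel (270,215), within about 1 px of the prediction. The jaw's two ends are visible standing on the plate in the mouth. Next is the key.

carry_out(
  moves=[
    {"tx": -0.7,"ty": -4,"tz": -0.5,"rx": 0,"ry": 0,"rz": 0},
    {"tx": -1.4,"ty": -9,"tz": -0.5,"rx": 0,"ry": 0,"rz": 0},
    {"tx": -2.1,"ty": -14,"tz": -0.5,"rx": 0,"ry": 0,"rz": 0},
    {"tx": -2.85,"ty": -18,"tz": -0.5,"rx": 0,"ry": 0,"rz": 0},
    {"tx": -2.85,"ty": -19.8,"tz": 0,"rx": 0,"ry": 0,"rz": 0},
    {"tx": -2.85,"ty": -19.85,"tz": 1,"rx": 0,"ry": 0,"rz": 0},
    {"tx": -2.85,"ty": -19.85,"tz": 2,"rx": 0,"ry": 0,"rz": 0},
    {"tx": -2.85,"ty": -19.85,"tz": 2,"rx": 0,"ry": 0,"rz": 0},
  ],
)

```text
t: 14.65
position: [0.5257, 0.1391, 0.2119]
eef_rot: [[0.957, 0.291, -0.002], [0.291, -0.957, -0.0], [-0.002, -0.0, -1.0]]
force: [0.6, 0.1, -0.4]
width: 0.0001
```

```bash
python3 - <<'E'
from rig import readout, optics
import cv2, numpy as np
from h import *
o=readout.get_obs(); p=o["position"]; R=o["eef_rot"]; print(o["t"],p,o["force"])
k=np.array([.5255,.1401,.189]); print("to key, tool axes cm",100*R.T@(k-p))
a=optics.read_camera("scene"); t=optics.read_camera("top"); b=optics.read_camera("wrist")
# fisheye projection of key into wrist
T=b["world_from_camera"];K=b["intrinsics"]
for q in (k,p):
    c=T[:3,:3].T@(q-T[:3,3]); th=np.arctan2(np.hypot(*c[:2]),c[2]); d=c[:2]/np.hypot(*c[:2]); print("wrist",K[0,0]*th*d+K[:2,2])
print("scene",proj(a,k),proj(a,p))
A=cv2.resize(a["pixels"][110:185,270:350],(400,375),interpolation=2); B=b["pixels"][130:380,150:400]; B=cv2.resize(B,(375,375))
cv2.imwrite("pics/key.png",np.hstack([A,B])[:,:,::-1])
E
```

```text
14.65 [0.5257198 0.1390959 0.2119247] [ 0.57543323  0.0693591  -0.3817186 ]
to key, tool axes cm [ 0.01383453 -0.1013763   2.29249124]
wrist [253.94433255 228.93291741]
wrist [255.41163716 246.24283815]
scene [306.18646311 142.06907832] [306.74663184 133.80631518]
```

View pics/key.png

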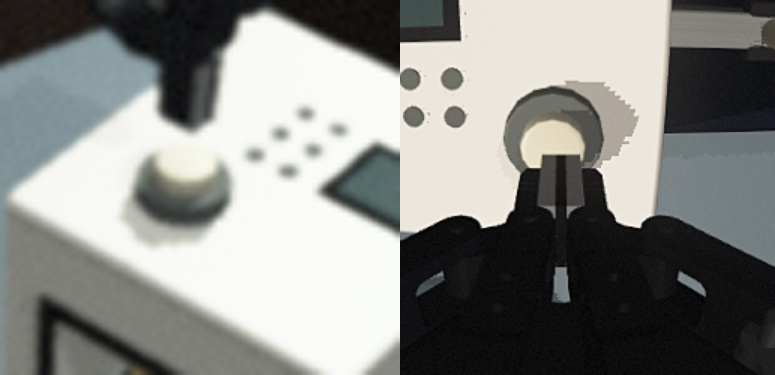

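Key and fingertips line up in both views: the key centre in the wrist view is at (252,228) against (254,229) predicted. Now pressing straight down.

carry_out(
  moves=[
    {"tx": 0,"ty": -0.1,"tz": 1,"rx": 0,"ry": 0,"rz": 0},
    {"tx": 0,"ty": -0.1,"tz": 1.9,"rx": 0,"ry": 0,"rz": 0},
    {"tx": 0,"ty": -0.1,"tz": 2.3,"rx": 0,"ry": 0,"rz": 0},
    {"tx": 0,"ty": -0.1,"tz": 2.5,"rx": 0,"ry": 0,"rz": 0},
    {"tx": 0,"ty": -0.1,"tz": 2.65,"rx": 0,"ry": 0,"rz": 0},
    {"tx": 0,"ty": -0.1,"tz": 2.75,"rx": 0,"ry": 0,"rz": 0},
    {"tx": 0,"ty": -0.1,"tz": 2.75,"rx": 0,"ry": 0,"rz": 0},
  ],
)

```text
t: 15.68
position: [0.5253, 0.1412, 0.186]
eef_rot: [[0.956, 0.293, 0.0], [0.293, -0.956, 0.0], [0.0, 0.0, -1.0]]
force: [-2.5, 0.5, 2.7]
width: 0.0002
```

carry_out(
  moves=[
    {"tx": 0,"ty": 0,"tz": 0.1,"rx": 0,"ry": 0,"rz": 0},
    {"tx": 0,"ty": 0,"tz": 0.2,"rx": 0,"ry": 0,"rz": 0},
    {"tx": 0,"ty": 0,"tz": 0.3,"rx": 0,"ry": 0,"rz": 0},
    {"tx": 0,"ty": 0,"tz": 0.3,"rx": 0,"ry": 0,"rz": 0},
  ],
)

```text
t: 16.18
position: [0.5253, 0.1411, 0.1839]
eef_rot: [[0.956, 0.293, 0.001], [0.293, -0.956, -0.0], [0.001, 0.0, -1.0]]
force: [-5.5, -0.6, 11.8]
width: -0.0001
```

The key is at the bottom: z is 0.1839 and the force rose to 12 N. Now letting go.

carry_out(
  moves=[
    {"tx": 0,"ty": 0,"tz": -0.3,"rx": 0,"ry": 0,"rz": 0},
    {"tx": 0,"ty": 0,"tz": -1,"rx": 0,"ry": 0,"rz": 0},
    {"tx": 0,"ty": 0,"tz": -3,"rx": 0,"ry": 0,"rz": 0},
    {"tx": 0,"ty": 0,"tz": -7,"rx": 0,"ry": 0,"rz": 0},
    {"tx": 0,"ty": 0,"tz": -11,"rx": 0,"ry": 0,"rz": 0},
    {"tx": 0,"ty": 0,"tz": -11,"rx": 0,"ry": 0,"rz": 0},
    {"tx": 0,"ty": 0,"tz": -11,"rx": 0,"ry": 0,"rz": 0},
  ],
)

```text
t: 17.05
position: [0.5252, 0.1411, 0.2921]
eef_rot: [[0.956, 0.293, -0.001], [0.293, -0.956, -0.0], [-0.001, -0.0, -1.0]]
force: [0.3, -0.5, -0.8]
width: 0.0
```

```bash
python3 - <<'E'
from rig import readout, optics
import cv2, numpy as np
o=readout.get_obs(); print(o["t"],o["position"],o["force"])
a=optics.read_camera("scene"); cv2.imwrite("pics/end.png",cv2.resize(a["pixels"][100:370,150:450],(750,600*9//8*675//675 if 0 else 600))[:,:,::-1])
E
```

```text
17.05 [0.52517951 0.14107684 0.2920509 ] [ 0.25936247 -0.50696993 -0.80215963]
```

View pics/end.png

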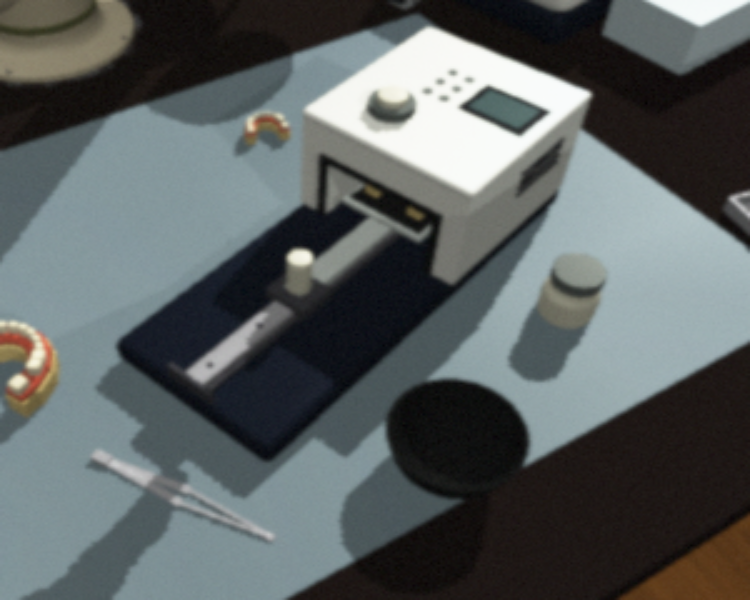

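The final view shows the post unmoved at scene pixel (269,216), the jaw upright, the key back up, and the bowl, jar and tweezers in place. Handing in.

```bash
python3 -c "
from rig import job
print(job.sign_off())"
```

```text
the job is handed in; nothing more can be done
None
```

I finished the job and handed it in at about 17 s on the robot's clock. There was no readout for the home switch, the key's travel or the lamp, so seating and lamp start are inferred from force and position.

- **Breaking free:** I pushed the carriage by its post with the shut fingers. It came free at about 22 N, a little over the 10 to 20 N stated.
- **Running in:** It slid in at about 2 to 3 N of drag and met the stop after roughly 106 mm by my estimate.
- **Seating:** The highest force I read at the stop was 14 N at the wrist, about 11 N on the stop itself. I then held it at about 10 N (about 7 N on the stop) for 0.4 s and backed away gently. Readings came only at the end of each move, so a short peak between them would not show.
- **Start key:** I pressed it straight down to a fingertip height of 183.9 mm, against 189 mm at rest, which is full travel. The force rose to about 12 N up and 5.5 N sideways at the bottom, then I released it.
- **Last picture:** The post had not moved since seating, to about 1 pixel. The jaw was still standing on the carriage and the key was back up. The bowl, jar and tweezers looked undisturbed by eye. The arm was clear above the hood, touching nothing.

The first move call was refused as invalid input and moved nothing. The same moves were accepted once every row listed all six values.

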